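# Close the chisel case with its hook-in lid

### The arm

A 6-joint arm with a two-finger parallel gripper is mounted at the origin on the work surface. World frame = base frame: x ahead of the robot, y to its left, z up, the work surface at z = 0. Lengths are in m, angles in rad, forces in N, time in s.
With the tool pointing down it reaches from about 0.35 to 0.975 m from the base axis. Payload 7.1 kg.
Tool frame: the origin (TCP) lies at the centre of the arm's flange, where the gripper is bolted on; the fingertips stand 182 mm ahead of it and the grasp point (between the pads) lies 163 mm ahead of it; x points along the fingers, y is the direction in which the jaws open and shut, and the axes are right-handed (so a half turn about x gives the same grasp; the last joint's range is limited). The gripper opens to 88 mm and grips with 3 to 60 N. Pads are 20 mm wide; open, the fingers measure 115 mm over their backs; the gripper's body (75 mm by 178 mm) begins 61 mm behind the grasp point.
Start: joints at [-1.194, 0.423, 1.63, -0, 1.089, -0.019], TCP at [0.241, -0.577, 0.405] pointing down, gripper open.
Joint ranges: [-3, 3], [-0.9, 2.11], [0.09, 2.58], [-1.31, 4.45], [0.11, 2.69], [-2.54, 2.54]. Speed limits (rad/s): [2.39, 2.39, 3.01, 3.14, 3.14, 3.14].

### API

Orientations are given as a unit quaternion [w, x, y, z].
In Python, from cell import manip, eyes gives the robot as it stands.
- The arm moves only by the shell command python3 -m jog 'ROWS' [FORCE]. ROWS is JSON, a list of rows, each an object of numbers: "x", "y", "z": the shift along the tool's x, y, z in mm; "ax", "ay", "az": the turn, a rotation vector about the tool's x, y, z in degrees; "jaw": the closure in counts, from 0 (fully open) to 255 (shut). A call has exactly 8 rows; each row is the pose to reach, as a shift and turn from the pose commanded when the call began, along the tool's axes at that moment; what a row does not reach only later rows make up. A row lasts 1/8 s, in which the tool goes at most 62.5 mm and 10.7 degrees, less where a joint would pass 70% of its speed; a pose out of reach is approached as far as the arm can. A call with a gripper value outside its range is refused whole. The fingers move at their own pace and stop on an object; FORCE is the grip in N (left out, the last holds). Time passes only in rows, so rows that repeat a pose let the fingers close, or fill a call up. It gives the time, the measured TCP pose, the force and the opening at its end, in the units of the state.
- manip.read_state(): the state, without advancing time (a new reading comes with each control period).
- eyes.read_camera(name): name is "side" or "top"; returns a dict with "img" (400x640x3 uint8, red, green, blue), "camera_matrix" (3x3 intrinsics, pixels), "R" (3x3) and "t" (3): a world point X has camera coordinates R X + t. Camera axes: x right, y down, z forward; pixel columns grow to the right and rows downward; lengths in m; the calibration is good to about 2 mm. A picture is of the moment at which its call begins. There is no depth.
- manip.finish_job(): hands the job in, once; it reports no verdict.
The state is a dict: "t": time; "q": joint angles; "qd": joint speeds; "tau": joint torques, N m; "tool_pos": TCP position; "eef_rot": TCP orientation; "wrist_force": force on the tool from outside, world axes, zero at the start; "torque": the same for the moment, N m; "finger_gap": finger opening in m.
Only numpy, scipy, OpenCV 4.12 (cv2) and the standard library are available. Lean on these libraries where they do the work, as an engineer would, in place of code of your own. Each camera call takes 0.05 s, during which the arm holds its last target. There are 200 camera calls.

### The job

Close the chisel case with its loose lid: holding the lid at a tilt, hook its tongue in under the wooden bridge at one end of the case, lower the other end until it rests on the sprung steel catch, and let go of it there. Then press the raised end down with the fingers until it snaps under the catch and the lid lies flush. Leave the other things on the bench where they are.

Things in the scene. Friction and masses are not known exactly. Their poses are not given: they have to be found in the camera images.
- case_ledge (a point): The chisel case, an open wooden box fixed to the bench, 226 (x) x 172 mm, chisels inside, on the robot's left or right. This point: middle of the lid's place, at the height of the two side ledges (60 mm over the bench, |y| 66 to 78 mm). x points from bridge end to catch end (away from the robot, within 0.35 rad), z up. Rails outside the ledges stand 9 mm over them; the lid has 3 mm play each side.
- case_mouth (a point): Slot that takes the tongue (entering towards -x): middle of the bridge's inner edge at ledge height, x -97 mm from case_ledge, same axes. The bridge is a wooden bar across the case, x -114 to -97 mm from case_ledge, underside 7.5 and top 17.5 mm over the ledge, the end wall's inner face behind it at -114 mm. Between the ledges it is hollow below, so the tongue of a tilted lid may dip.
- catch_nose (a point): Tip of the sprung steel catch, 40 mm wide, mid end wall opposite the bridge (wall's inner face x +91.5, 9 mm over the ledge). Tip x +85.5 mm from case_ledge when sprung home, underside 11 mm over the ledge, steep bevel above it up to 26 mm. A lid let go on the bevel stays up by itself, free end 12 to 25 mm high; 5 to 12 N pressed down on the lid's top near that end snaps it in.
- catch (a joint): How far the catch is pushed outwards (along the case's +x): 0 sprung home, 0.009 m fully out. Its spring gives 6 N at home, about 7 N as the lid's edge passes.
- lid_grip (a point): The loose lid, about 0.25 kg, flat on the bench, handle up: plywood 180 (x) x 150 x 9 mm with a tongue at its -x end and an upright block handle in its middle. This point: centre of the handle, 32 mm over the underside. Handle 20 mm thick (x), 70 wide (y), 46 high over the plate. x runs from tongue to free end (away from the robot, within 0.6 rad). Closed, it is 32 mm above case_ledge, x along x.
- lid_tongue (a point): Middle of the tongue's tip on the lid's underside, 112 mm from lid_grip along the lid's -x and 32 mm below it. The tongue is 90 mm wide, 5 mm thick, level with the underside, and sticks out 22 mm beyond the plate. Same axes as lid_grip.
- lid_free (a point): Middle of the lid's free end (no tongue) on the underside, 90 mm from lid_grip along the lid's +x and 32 mm below it; the plate's top is 9 mm above it. Same axes as lid_grip.
- mallet: Bystander: wooden joiner's mallet lying on the bench, handle 240 mm, head 120 x 65 x 75 mm, beyond the work area. Origin under the middle of the handle.
- offcut: Bystander: offcut of pale wood 40 x 55 x 32 mm near the robot's base. Origin under its centre.
- jar: Bystander: glass jar with a steel cap, 60 mm across, 85 mm high, beyond and between lid and case. Origin under its centre.
- brush: Bystander: bench brush lying on the left. Origin on its underside.
- square: Bystander: try square, dark wooden stock 120 mm and steel blade 190 mm, lying beyond the work area. Origin under the middle of the stock.
- glue: Bystander: white glue bottle standing on the right, 60 mm across, 110 mm high. Origin under its centre.
- plane: Bystander: hand plane, 240 x 62 mm sole, 110 mm high, beyond on the right. Origin under its centre.

How it is judged:
On the way:
1. the lid's tongue is hooked under the bridge and the lid, let go, lies tilted with its free end up on the catch (x of lid_tongue in the frame of case_ledge below -0.104 m and z of lid_tongue in the frame of case_ledge below 0.003 m and y of lid_tongue in the frame of case_ledge between -0.012 and 0.012 m and angle between lid_grip's own z axis and vertical between 0.05 and 0.2 rad and z of lid_free in the frame of case_ledge above 0.008 m and contact force between the fingers and lid below 0.05 N and linear speed of lid below 0.02 m/s), for 0.3 s.
At the end, for the whole second after the job is handed in: The lid lies flush on the ledges: its tongue at least 7 mm in under the bridge, its tongue within 12 mm of the case's middle line, its free end within 4 mm of ledge height, level within 0.035 rad (2 degrees), the catch sprung home over it (within 2.5 mm), lid at rest and let go (x of lid_tongue in the frame of case_ledge below -0.104 m and z of lid_tongue in the frame of case_ledge between -0.006 and 0.003 m and y of lid_tongue in the frame of case_ledge between -0.012 and 0.012 m and z of lid_free in the frame of case_ledge between -0.004 and 0.004 m and angle between lid_grip's own z axis and vertical below 0.035 rad and value of joint catch below 0.0025 m and linear speed of lid below 0.01 m/s and angular speed of lid below 0.1 rad/s); the robot touches nothing.
It fails at once if a bystander is moved more than 30 mm (distance of any of mallet, offcut, jar, brush, square, glue, plane from where it was at the start of the episode above 0.03 m).
It also fails if it takes over 54 s, if anything falls off the work surface, if the arm or the gripper's body presses on something with over 40 N, if the wrist force passes 120 N, or if a joint passes its speed limit or range.

## Working session

There is one attempt and no reset: what is moved stays moved. The work goes in short steps, Python scripts to look and compute and a shell command to move; the robot and the scene stay as the last step left them, time stands still between calls to the robot, and variables do not carry over. Pictures are saved under pics/ and viewed, about 8 in all and at most 12, crops included, and the job is handed in when it is done.

```bash
mkdir -p pics; ls
python3 - <<'E'
from cell import manip, eyes
import cv2,numpy as np
for n in ("top","side"):
    c=eyes.read_camera(n); cv2.imwrite(f"pics/{n}0.png",c["img"][:,:,::-1]); print(n,c["camera_matrix"].tolist(),np.round(c["R"],4).tolist(),c["t"])
    np.savez(f"{n}0.npz",**c)
print(manip.read_state())
E
```

```text
pics
top [[474.22821151525534, 0.0, 312.01150554930314], [0.0, 474.22821151525534, 197.54818312346168], [0.0, 0.0, 1.0]] [[0.0265, -0.9995, 0.0163], [-0.9972, -0.0276, -0.0698], [0.0703, -0.0144, -0.9974]] [-0.04309878  0.56758599  1.7355279 ]
side [[519.6692643220792, 0.0, 326.4665450159809], [0.0, 519.6692643220792, 192.18861530622092], [0.0, 0.0, 1.0]] [[-0.7768, -0.6295, -0.014], [-0.4826, 0.6096, -0.6289], [0.4045, -0.4818, -0.7774]] [0.4253104  0.3175953  1.48336992]
{'t': 0.1, 'q': array([-1.19400490e+00,  4.23775501e-01,  1.63059042e+00, -7.03726903e-06,
        1.08862270e+00, -1.90231627e-02]), 'qd': array([ 0.00178295, -0.00061653, -0.00176886,  0.0015245 ,  0.0006736 ,
        0.00064553]), 'tau': array([-2.16343633e-04, -5.45616174e+01, -2.74325234e+01,  6.45243027e-02,
        1.87526242e-02, -5.06399113e-05]), 'tool_pos': array([ 0.24089384, -0.57644337,  0.40398144]), 'eef_rot': array([-0.13854567, -0.69321381, -0.13951623,  0.69339378]), 'wrist_force': array([-0.09737035, -0.27211515, -0.41945013]), 'torque': array([ 0.04716494,  0.01543787, -0.03523022]), 'finger_gap': 0.08774408216316894}
```

View pics/top0.png

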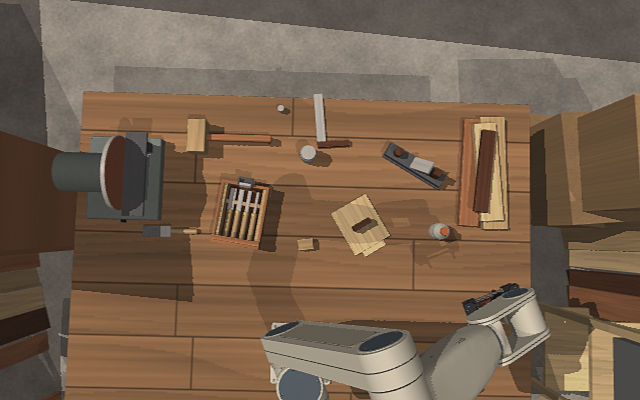

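View pics/side0.png

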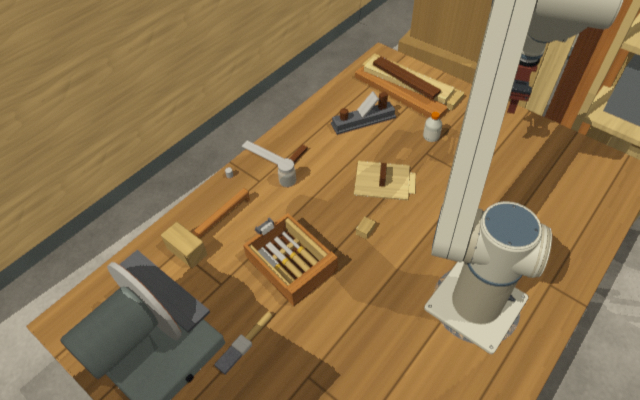

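The top view shows the case at about (242,215), with its bridge end low, and the lid at (360,225) with its tongue at about (372,250). The offcut is at (305,244) and the jar at (308,153). The side view has the case at (290,257) and the lid at (384,180). Next I'll take enlarged crops of both.

Run:
```python
import cv2,numpy as np
def crop(n,x,y,w,h):
    i=np.load(f"{n}0.npz")["img"][y:y+h,x:x+w,::-1]; return cv2.resize(i,(400,300),interpolation=cv2.INTER_CUBIC)
a=np.hstack([crop("top",192,170,100,75+12),crop("top",320,185,80,75)]) if 0 else None
a=np.hstack([crop("top",190,172,108,81),crop("top",316,185,100,75)])
b=np.hstack([crop("side",236,212,112,84+6-6),crop("side",340,145,92,69)])
cv2.imwrite("pics/crops.png",np.vstack([a,b]))
```

```text
(no output)
```

View pics/crops.png

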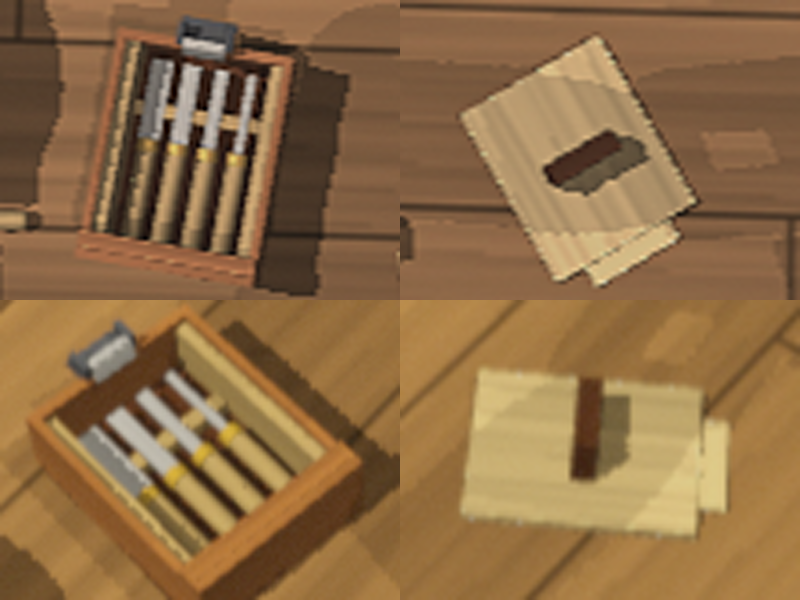

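```bash
cat > h.py <<'E'
import numpy as np
from cell import manip, eyes
def ray(c,uv,z):
    d=c["R"].T@np.linalg.solve(c["camera_matrix"],[*uv,1]); o=-c["R"].T@c["t"]
    return o+d*(z-o[2])/d[2]
def proj(c,P):
    p=(np.asarray(P)@c["R"].T+c["t"])@c["camera_matrix"].T; return p[:,:2]/p[:,2:]
def rigid(L,W):  # 2D fit W = R L + t
    L,W=np.array(L)[:,:2],np.array(W)[:,:2]; l,w=L.mean(0),W.mean(0); H=(L-l).T@(W-w)
    a=np.arctan2(H[0,1]-H[1,0],H[0,0]+H[1,1]); R=np.array([[np.cos(a),-np.sin(a)],[np.sin(a),np.cos(a)]])
    t=w-R@l; return t,a,(L@R.T+t-W)
E
python3 - <<'E'
from h import *
C={n:np.load(n+"0.npz") for n in("top","side")}
def px(n,p,off,s,o): return ((np.array(p)-o+.5)/s-.5)+off
top,side=C["top"],C["side"]
np.set_printoptions(precision=4,suppress=True)
def W(c,pts,off,s,o,z): return [ray(c,(np.array(p)-o+.5)/s-.5+off,z) for p in pts]
# order: free left, free right, tongue right, tongue left
L=np.array([[90,75],[90,-75],[-90,-75],[-90,75]])/1e3
Wt=W(top,[(461,115),(598,36),(697,201),(557,281)],(316,185),4,(400,0),.009)
Ws=W(side,[(462,517),(478,368),(703,387),(697,538)],(340,145),400/92,(400,300),.009)
for w in(Wt,Ws): t,a,r=rigid(L,w); print("lid",t,a,"\n",r*1e3)
K=np.array([[101.8,86],[101.8,-86],[-124.2,-86],[-124.2,86]])/1e3
Kt=W(top,[(120,30),(297,55),(253,285),(78,256)],(190,172),400/108,(0,0),.069)
Ks=W(side,[(28,420),(190,305),(362,462),(205,603)],(236,212),400/112,(0,300),.069)
for w in(Kt,Ks): t,a,r=rigid(K,w); print("case",t,a,"\n",r*1e3)
for p,z in(((305,244),.032),((308,153),.085)): print(ray(top,p,z))
from scipy.spatial.transform import Rotation as R
s=manip.read_state(); print(R.from_quat(s["eef_rot"],scalar_first=True).as_matrix())
E
```

```text
lid [ 0.4753 -0.2096] 0.5507855982422389 
 [[ 0.4822  1.0347]
 [ 1.7642 -0.5568]
 [-0.4692  0.2104]
 [-1.7771 -0.6882]]
lid [ 0.4734 -0.2094] 0.5562178539279562 
 [[ 1.9693 -1.6165]
 [-1.8211  2.0305]
 [-1.0807  2.0158]
 [ 0.9325 -2.4298]]
case [0.5109 0.2272] -0.14037495942177317 
 [[ 3.4033 -0.2134]
 [-1.1038  1.9014]
 [-1.4837 -1.4947]
 [-0.8157 -0.1933]]
case [0.5079 0.2275] -0.1390198084653992 
 [[ 0.4906 -0.0127]
 [ 2.9665  1.9248]
 [-5.6662  1.279 ]
 [ 2.2091 -3.1911]]
[ 0.397  -0.0065  0.032 ]
[ 0.7238 -0.0081  0.085 ]
[[-0.0005  0.3856 -0.9227]
 [ 0.0013 -0.9227 -0.3856]
 [-1.     -0.0014 -0.    ]]
```

```bash
cat >> h.py <<'E'
from scipy.spatial.transform import Rotation as Ro
def frame(yaw,tilt=0):
    lx=np.array([np.cos(tilt)*np.cos(yaw),np.cos(tilt)*np.sin(yaw),np.sin(tilt)]); ly=np.array([-np.sin(yaw),np.cos(yaw),0]); return np.c_[lx,ly,np.cross(lx,ly)]
def tool(g,yaw,tilt=0):  # TCP pose for grasp point g
    F=frame(yaw,tilt); return np.array(g)+F[:,2]*.163, np.c_[-F[:,2],F[:,0],-F[:,1]]
def delta(g,yaw,tilt=0,cur=None):
    if cur is None: s=manip.read_state(); cur=(s["tool_pos"],Ro.from_quat(s["eef_rot"],scalar_first=True).as_matrix())
    p,R=tool(g,yaw,tilt); print("xyz mm",np.round(cur[1].T@(p-cur[0])*1e3,1),"rot deg",np.round(np.degrees(Ro.from_matrix(cur[1].T@R).as_rotvec()),2)); return p,R
E
python3 - <<'E'
from h import *
delta((.4745,-.2095,.20),.553)
E
```

```text
xyz mm [  41.3 -248.4 -357. ] rot deg [-9.901e+01 -7.000e-02  6.000e-02]
```

```bash
r='{"x":41,"y":-248,"z":-357,"ax":-99}'; python3 -m jog '[{"x":41,"y":-248,"z":-357,"ax":-99},{"x":41,"y":-248,"z":-357,"ax":-99},{"x":41,"y":-248,"z":-357,"ax":-99},{"x":41,"y":-248,"z":-357,"ax":-99},{"x":41,"y":-248,"z":-357,"ax":-99},{"x":41,"y":-248,"z":-357,"ax":-99},{"x":41,"y":-248,"z":-357,"ax":-99},{"x":41,"y":-248,"z":-357,"ax":-99}]'
python3 - <<'E'
from h import *
delta((.4745,-.2095,.080),.553)
E
```

```text
xyz mm [ 161.3 -248.3 -357. ] rot deg [-9.901e+01 -7.000e-02  6.000e-02]invalid input
```

```bash
python3 -m jog '[{"x":41,"y":-248,"z":-357,"ax":-99,"ay":0,"az":0,"jaw":0},{"x":41,"y":-248,"z":-357,"ax":-99,"ay":0,"az":0,"jaw":0},{"x":41,"y":-248,"z":-357,"ax":-99,"ay":0,"az":0,"jaw":0},{"x":41,"y":-248,"z":-357,"ax":-99,"ay":0,"az":0,"jaw":0},{"x":41,"y":-248,"z":-357,"ax":-99,"ay":0,"az":0,"jaw":0},{"x":41,"y":-248,"z":-357,"ax":-99,"ay":0,"az":0,"jaw":0},{"x":41,"y":-248,"z":-357,"ax":-99,"ay":0,"az":0,"jaw":0},{"x":41,"y":-248,"z":-357,"ax":-99,"ay":0,"az":0,"jaw":0}]'
python3 - <<'E'
from h import *
delta((.4745,-.2095,.080),.553)
E
```

```text
t: 1.1
tool_pos: [0.4763, -0.2067, 0.363]
eef_rot: [0.576, 0.409, 0.577, -0.409]
wrist_force: [-0.1, -1.1, 0.3]
finger_gap: 0.088
xyz mm [120.   -2.6   2.2] rot deg [-12.39  -0.07   0.02]
```

```bash
python3 -m jog '[{"x":30,"y":-2.6,"z":2.2,"ax":-8,"ay":0,"az":0,"jaw":0},{"x":70,"y":-2.6,"z":2.2,"ax":-12.4,"ay":0,"az":0,"jaw":0},{"x":110,"y":-2.6,"z":2.2,"ax":-12.4,"ay":0,"az":0,"jaw":0},{"x":145,"y":-2.6,"z":2.2,"ax":-12.4,"ay":0,"az":0,"jaw":0},{"x":160,"y":-2.6,"z":2.2,"ax":-12.4,"ay":0,"az":0,"jaw":0},{"x":166,"y":-2.6,"z":2.2,"ax":-12.4,"ay":0,"az":0,"jaw":0},{"x":166,"y":-2.6,"z":2.2,"ax":-12.4,"ay":0,"az":0,"jaw":120},{"x":166,"y":-2.6,"z":2.2,"ax":-12.4,"ay":0,"az":0,"jaw":255}]' 35
python3 - <<'E'
from h import *
delta((.4745,-.2095,.034),.553)
E
```

```text
t: 2.1
tool_pos: [0.4735, -0.2133, 0.1987]
eef_rot: [0.616, 0.348, 0.615, -0.348]
wrist_force: [-1.2, 0.0, 0.4]
finger_gap: 0.0712
xyz mm [ 1.7  2.8 -2.7] rot deg [-0.66  0.09 -0.06]
```

```bash
python3 -m jog '[{"x":0,"y":0,"z":0,"ax":0,"ay":0,"az":0,"jaw":255},{"x":0,"y":0,"z":0,"ax":0,"ay":0,"az":0,"jaw":255},{"x":0,"y":0,"z":0,"ax":0,"ay":0,"az":0,"jaw":255},{"x":0,"y":0,"z":0,"ax":0,"ay":0,"az":0,"jaw":255},{"x":0,"y":0,"z":0,"ax":0,"ay":0,"az":0,"jaw":255},{"x":0,"y":0,"z":0,"ax":0,"ay":0,"az":0,"jaw":255},{"x":0,"y":0,"z":0,"ax":0,"ay":0,"az":0,"jaw":255},{"x":-10,"y":0,"z":0,"ax":0,"ay":0,"az":0,"jaw":255}]' 35
python3 - <<'E'
from h import *
import cv2
s=manip.read_state();R=Ro.from_quat(s["eef_rot"],scalar_first=True).as_matrix(); print(s["tool_pos"]+R[:,0]*.163, np.arctan2(R[1,1],R[0,1]))
delta((.4745,-.2095,.160),.553)
E
```

```text
t: 3.1
tool_pos: [0.4724, -0.2129, 0.2072]
eef_rot: [0.615, 0.348, 0.616, -0.348]
wrist_force: [0.1, 0.2, -3.2]
finger_gap: 0.0198
[ 0.47205798 -0.21269635  0.04422251] 0.5414620054575405
xyz mm [-115.8    3.3   -2.1] rot deg [-0.66 -0.12  0.08]
```

```bash
cat >> h.py <<'E'
O=np.array([.510,.227,.060]); YAW=-.140; OFF=np.array([0,0,.0022])  # grasp minus lid_grip, lid axes
def lidgoal(tx,tz,ty=0,tilt=0,by="tongue",dyaw=0,cur=None):
    """tongue tip at case (tx,ty,tz)"""
    F=frame(YAW+dyaw,tilt); T=O+frame(YAW)@np.array([tx,ty,tz])
    g=T+F@(np.array([.112,0,.032])+OFF); print("grasp",g); return delta(g,YAW+dyaw,tilt,cur)
E
python3 - <<'E'
from h import *
lidgoal(-.085,.10,0,.2)
E
```

```text
grasp [0.52779712 0.224492   0.21576924]
xyz mm [-167.9  247.5 -367. ] rot deg [38.91 -3.99 11.13]
```

```bash
python3 -m jog '[{"x":-60,"y":0,"z":0,"ax":0,"ay":0,"az":0,"jaw":255},{"x":-120,"y":10,"z":-20,"ax":0,"ay":0,"az":0,"jaw":255},{"x":-160,"y":40,"z":-60,"ax":5,"ay":-0.5,"az":1.4,"jaw":255},{"x":-168,"y":75,"z":-110,"ax":11,"ay":-1,"az":3,"jaw":255},{"x":-168,"y":110,"z":-160,"ax":17,"ay":-1.7,"az":5,"jaw":255},{"x":-168,"y":145,"z":-210,"ax":23,"ay":-2.3,"az":7,"jaw":255},{"x":-168,"y":180,"z":-262,"ax":29,"ay":-3,"az":8.5,"jaw":255},{"x":-168,"y":210,"z":-310,"ax":34,"ay":-3.5,"az":10,"jaw":255}]'
python3 - <<'E'
from h import *
lidgoal(-.085,.10,0,.2)
E
```

```text
t: 4.1
tool_pos: [0.4925, 0.1627, 0.3761]
eef_rot: [0.532, 0.554, 0.435, -0.469]
wrist_force: [1.5, -0.3, -3.2]
finger_gap: 0.0198
grasp [0.52779712 0.224492   0.21576924]
xyz mm [ -0.   -0.6 -66.4] rot deg [ 4.74 -0.52  0.97]
```

```bash
python3 -m jog '[{"x":0,"y":0,"z":-35,"ax":2.5,"ay":-0.3,"az":0.6,"jaw":255},{"x":0,"y":-0.6,"z":-60,"ax":4.7,"ay":-0.5,"az":1,"jaw":255},{"x":0,"y":-0.6,"z":-66,"ax":4.7,"ay":-0.5,"az":1,"jaw":255},{"x":0,"y":-0.6,"z":-66,"ax":4.7,"ay":-0.5,"az":1,"jaw":255},{"x":0,"y":-0.6,"z":-66,"ax":4.7,"ay":-0.5,"az":1,"jaw":255},{"x":0,"y":-0.6,"z":-66,"ax":4.7,"ay":-0.5,"az":1,"jaw":255},{"x":0,"y":-0.6,"z":-66,"ax":4.7,"ay":-0.5,"az":1,"jaw":255},{"x":0,"y":-0.6,"z":-66,"ax":4.7,"ay":-0.5,"az":1,"jaw":255}]'
python3 - <<'E'
from h import *
import cv2
lidgoal(-.085,.10,0,.2)
v=[]
for n,b in(("top",(190,170,120,90)),("side",(220,190,120,180))):
    c=eyes.read_camera(n); np.savez(n+"1.npz",**c); x,y,w,h=b if n=="top" else (225,185,120,90)
    v.append(cv2.resize(c["img"][y:y+h,x:x+w,::-1],(400,300),interpolation=cv2.INTER_CUBIC)); 
cv2.imwrite("pics/hover.png",cv2.resize(np.hstack(v),(800,300)))
E
```

```text
t: 5.1
tool_pos: [0.4963, 0.2264, 0.3751]
eef_rot: [0.516, 0.577, 0.409, -0.484]
wrist_force: [-0.6, 0.2, -3.1]
finger_gap: 0.0197
grasp [0.52779712 0.224492   0.21576924]
xyz mm [-0.6 -0.8 -2.5] rot deg [ 0.18 -0.03  0.01]
```

View pics/hover.png

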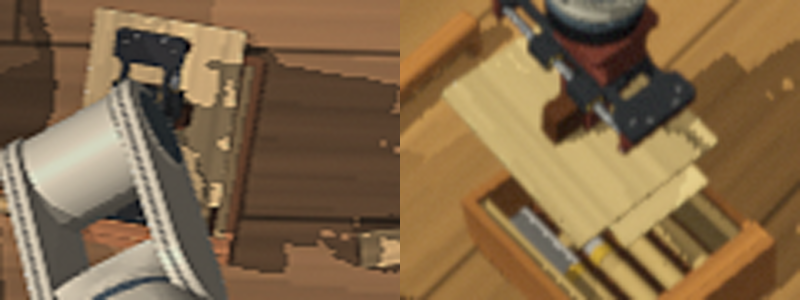

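Run:
```python
from h import *
from scipy.optimize import least_squares
np.set_printoptions(precision=4,suppress=True)
s=manip.read_state(); R=Ro.from_quat(s["eef_rot"],scalar_first=True).as_matrix(); F=np.c_[R[:,1],-R[:,2],-R[:,0]]
g=s["tool_pos"]+R[:,0]*.163
c=[dict(np.load(n+"1.npz")) for n in("top","side")]
obs=[(0,(98,9),(90,75,-23)),(0,(247,31),(90,-75,-23)),(1,(43,93),(90,75,-23)),(1,(225,247),(-112,45,-27)),(1,(307,183),(-112,-45,-27)),(1,(317,138),(-90,-75,-23))]
off=[(190,170),(225,185)]
def f(o):
    r=[]
    for k,p,l in obs: r.append(proj(c[k],[g+F@(np.array(l)/1e3-o[:3])])[0]-((np.array(p)+.5)/(10/3)-.5+off[k]))
    return np.ravel(r)
q=least_squares(f,np.zeros(3)); print("OFF mm",q.x*1e3); print(q.fun.reshape(-1,2))
# case: free z-fit with both views
C=[dict(np.load(n+"0.npz")) for n in("top","side")]
K=np.array([[101.8,86,69],[101.8,-86,69],[-124.2,-86,69],[-124.2,86,69]])/1e3
pt=[(120,30),(297,55),(253,285),(78,256)]; ps=[(28,120),(190,5),(362,162),(205,303)]
def h(v):
    P=K@Ro.from_euler("z",v[2]).as_matrix().T+[v[0],v[1],0]
    return np.r_[(proj(C[0],P)-((np.array(pt)+.5)/(400/108)-.5+(190,172))).ravel(),(proj(C[1],P)-((np.array(ps)+.5)/(400/112)-.5+(236,212))).ravel()]
q=least_squares(h,[.51,.227,-.14],loss="soft_l1"); print(q.x); print(h(q.x).reshape(-1,2))
```

```text
OFF mm [-1.244  -1.5629  4.447 ]
[[-0.0565 -0.6649]
 [-0.0305  0.1387]
 [-0.7028 -0.1312]
 [ 0.3638 -0.1993]
 [ 0.4529 -0.3054]
 [ 0.2666  0.8491]]
[ 0.5095  0.2273 -0.1394]
[[ 0.0149 -0.5308]
 [-0.6101  0.6548]
 [ 0.3917  0.8103]
 [ 0.0203  0.6572]
 [-0.447  -0.4329]
 [-1.4527 -0.3859]
 [ 0.8688  1.0164]
 [-0.2459 -1.6453]]
```

```bash
sed -i 's/OFF=np.array(\[0,0,.0022\])/OFF=np.array([0,-.0015,.003])/; s/O=np.array(\[.510,.227,.060\])/O=np.array([.5095,.227,.060])/' h.py
python3 - <<'E'
from h import *
lidgoal(-.085,.008,0,.2)
E
```

```text
grasp [0.52693042 0.22302885 0.1245533 ]
xyz mm [ 88.7 -19.5  -0.8] rot deg [ 0.19 -0.03  0.01]
```

```bash
python3 -m jog '[{"x":20,"y":-4.5,"z":-0.3,"ax":0.1,"ay":0,"az":0,"jaw":255},{"x":40,"y":-9,"z":-0.6,"ax":0.2,"ay":0,"az":0,"jaw":255},{"x":60,"y":-13,"z":-0.8,"ax":0.2,"ay":0,"az":0,"jaw":255},{"x":75,"y":-16.5,"z":-0.8,"ax":0.2,"ay":0,"az":0,"jaw":255},{"x":83,"y":-18.3,"z":-0.8,"ax":0.2,"ay":0,"az":0,"jaw":255},{"x":88.7,"y":-19.5,"z":-0.8,"ax":0.2,"ay":0,"az":0,"jaw":255},{"x":88.7,"y":-19.5,"z":-0.8,"ax":0.2,"ay":0,"az":0,"jaw":255},{"x":88.7,"y":-19.5,"z":-0.8,"ax":0.2,"ay":0,"az":0,"jaw":255}]'
python3 - <<'E'
from h import *
import cv2
lidgoal(-.085,.008,0,.2); print(manip.read_state()["wrist_force"])
v=[]
for n,b in(("top",(190,170,120,90)),("side",(235,205,120,90))):
    c=eyes.read_camera(n); np.savez(n+"2.npz",**c); x,y,w,h=b
    v.append(cv2.resize(c["img"][y:y+h,x:x+w,::-1],(400,300),interpolation=cv2.INTER_CUBIC)); 
cv2.imwrite("pics/low.png",np.hstack(v))
E
```

```text
t: 6.2
tool_pos: [0.4951, 0.2278, 0.2848]
eef_rot: [0.515, 0.578, 0.408, -0.484]
wrist_force: [0.1, 0.1, -2.4]
finger_gap: 0.02
grasp [0.52693042 0.22302885 0.1245533 ]
xyz mm [ 0.4 -0.2  0.3] rot deg [-0.01 -0.06 -0.04]
[ 0.07344129  0.14559036 -2.38987122]
```

View pics/low.png

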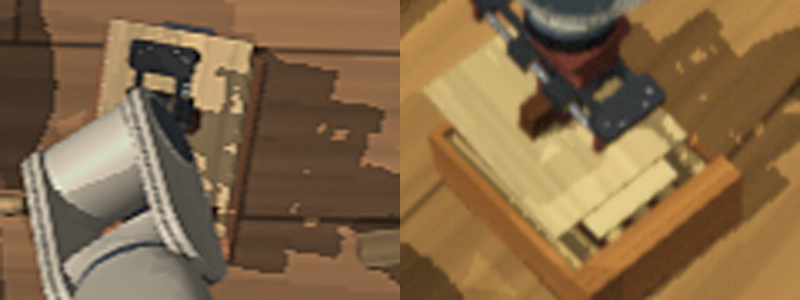

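```bash
python3 -m jog '[{"x":1,"y":-0.2,"z":0,"ax":0,"ay":0,"az":0,"jaw":255},{"x":2.5,"y":-0.5,"z":0,"ax":0,"ay":0,"az":0,"jaw":255},{"x":4,"y":-0.8,"z":0,"ax":0,"ay":0,"az":0,"jaw":255},{"x":5.5,"y":-1.1,"z":0,"ax":0,"ay":0,"az":0,"jaw":255},{"x":6.8,"y":-1.4,"z":0,"ax":0,"ay":0,"az":0,"jaw":255},{"x":7.8,"y":-1.6,"z":0,"ax":0,"ay":0,"az":0,"jaw":255},{"x":7.8,"y":-1.6,"z":0,"ax":0,"ay":0,"az":0,"jaw":255},{"x":7.8,"y":-1.6,"z":0,"ax":0,"ay":0,"az":0,"jaw":255}]'
python3 - <<'E'
from h import *
lidgoal(-.085,.0,0,.2); s=manip.read_state(); print(s["torque"])
E
```

```text
t: 7.3
tool_pos: [0.4948, 0.2277, 0.2764]
eef_rot: [0.515, 0.578, 0.408, -0.485]
wrist_force: [-0.4, 0.2, -2.4]
finger_gap: 0.0202
grasp [0.52693042 0.22302885 0.1165533 ]
xyz mm [0.1 0.  0.2] rot deg [-0.01 -0.04  0.01]
[ 0.04264485  0.1347873  -0.02644704]
```

```bash
python3 -m jog '[{"x":0.8,"y":-0.2,"z":0,"ax":0,"ay":0,"az":0,"jaw":255},{"x":1.6,"y":-0.3,"z":0,"ax":0,"ay":0,"az":0,"jaw":255},{"x":2.4,"y":-0.5,"z":0,"ax":0,"ay":0,"az":0,"jaw":255},{"x":3.2,"y":-0.7,"z":0,"ax":0,"ay":0,"az":0,"jaw":255},{"x":3.9,"y":-0.8,"z":0,"ax":0,"ay":0,"az":0,"jaw":255},{"x":3.9,"y":-0.8,"z":0,"ax":0,"ay":0,"az":0,"jaw":255},{"x":3.9,"y":-0.8,"z":0,"ax":0,"ay":0,"az":0,"jaw":255},{"x":3.9,"y":-0.8,"z":0,"ax":0,"ay":0,"az":0,"jaw":255}]'
python3 - <<'E'
from h import *
lidgoal(-.085,-.004,0,.2); s=manip.read_state(); print(s["torque"])
E
```

```text
t: 8.3
tool_pos: [0.4948, 0.2277, 0.2724]
eef_rot: [0.515, 0.578, 0.408, -0.485]
wrist_force: [0.0, -1.1, -3.3]
finger_gap: 0.0198
grasp [0.52693042 0.22302885 0.1125533 ]
xyz mm [0.1 0.1 0.2] rot deg [-0.   -0.04  0.01]
[-0.00813803  0.120895    0.03701635]
```

```bash
python3 -m jog '[{"x":-0.6,"y":-3,"z":0,"ax":0,"ay":0,"az":0,"jaw":255},{"x":-1.2,"y":-6,"z":0,"ax":0,"ay":0,"az":0,"jaw":255},{"x":-1.9,"y":-9.5,"z":0,"ax":0,"ay":0,"az":0,"jaw":255},{"x":-2.6,"y":-13,"z":0,"ax":0,"ay":0,"az":0,"jaw":255},{"x":-3.3,"y":-16.5,"z":0,"ax":0,"ay":0,"az":0,"jaw":255},{"x":-4,"y":-20,"z":0,"ax":0,"ay":0,"az":0,"jaw":255},{"x":-4.3,"y":-21.5,"z":0,"ax":0,"ay":0,"az":0,"jaw":255},{"x":-4.3,"y":-21.5,"z":0,"ax":0,"ay":0,"az":0,"jaw":255}]'
python3 - <<'E'
from h import *
lidgoal(-.107,-.004,0,.2); s=manip.read_state(); print(s["torque"])
E
```

```text
t: 9.3
tool_pos: [0.473, 0.2308, 0.2723]
eef_rot: [0.515, 0.577, 0.408, -0.485]
wrist_force: [0.5, 0.4, -3.0]
finger_gap: 0.0199
grasp [0.50514567 0.2260988  0.1125533 ]
xyz mm [0.  0.1 0.2] rot deg [ 0.01 -0.04  0.01]
[-0.0095047   0.11962141  0.00277139]
```

```bash
python3 -m jog '[{"x":-0.2,"y":-1,"z":0,"ax":0,"ay":0,"az":0,"jaw":255},{"x":-0.4,"y":-2,"z":0,"ax":0,"ay":0,"az":0,"jaw":255},{"x":-0.6,"y":-3,"z":0,"ax":0,"ay":0,"az":0,"jaw":255},{"x":-0.7,"y":-3.5,"z":0,"ax":0,"ay":0,"az":0,"jaw":255},{"x":-0.8,"y":-4,"z":0,"ax":0,"ay":0,"az":0,"jaw":255},{"x":-0.9,"y":-4.5,"z":0,"ax":0,"ay":0,"az":0,"jaw":255},{"x":-0.9,"y":-4.5,"z":0,"ax":0,"ay":0,"az":0,"jaw":255},{"x":-0.9,"y":-4.5,"z":0,"ax":0,"ay":0,"az":0,"jaw":255}]'
python3 - <<'E'
from h import *
lidgoal(-.1116,-.004,0,.2); s=manip.read_state(); print(s["torque"])
E
```

```text
t: 10.3
tool_pos: [0.4686, 0.2314, 0.2723]
eef_rot: [0.515, 0.578, 0.408, -0.485]
wrist_force: [-0.2, 0.1, -2.5]
finger_gap: 0.02
grasp [0.50059068 0.2267407  0.1125533 ]
xyz mm [ 0.  -0.   0.2] rot deg [-0.   -0.04  0.01]
[0.01917528 0.10814328 0.02233156]
```

```bash
python3 -m jog '[{"x":-0.1,"y":-0.7,"z":0,"ax":0,"ay":0,"az":0,"jaw":255},{"x":-0.3,"y":-1.4,"z":0,"ax":0,"ay":0,"az":0,"jaw":255},{"x":-0.4,"y":-2,"z":0,"ax":0,"ay":0,"az":0,"jaw":255},{"x":-0.5,"y":-2.5,"z":0,"ax":0,"ay":0,"az":0,"jaw":255},{"x":-0.6,"y":-3,"z":0,"ax":0,"ay":0,"az":0,"jaw":255},{"x":-0.6,"y":-3,"z":0,"ax":0,"ay":0,"az":0,"jaw":255},{"x":-0.6,"y":-3,"z":0,"ax":0,"ay":0,"az":0,"jaw":255},{"x":-0.6,"y":-3,"z":0,"ax":0,"ay":0,"az":0,"jaw":255}]'
python3 - <<'E'
from h import *
lidgoal(-.1146,-.004,0,.2); s=manip.read_state(); print(s["torque"])
E
```

```text
t: 11.3
tool_pos: [0.4665, 0.2318, 0.2727]
eef_rot: [0.515, 0.578, 0.408, -0.484]
wrist_force: [6.3, -3.9, -5.1]
finger_gap: 0.0199
grasp [0.49762003 0.22715933 0.1125533 ]
xyz mm [ 0.2 -1.   0.2] rot deg [ 0.03 -0.08 -0.14]
[-0.89229806 -1.49195376 -0.08715424]
```

Run:
```python
from h import *
cur=tool(np.array([0.49762003,0.22715933,0.1125533]),YAW,.2)
for t in(.2,.17,.14,.13,.12,.11,.10,.09,.08): print(t,end=" "); lidgoal(-.112,.0005-.022*np.sin(t),0,t,cur=cur)
```

```text
0.2 grasp [0.50019459 0.22679651 0.11268257]
xyz mm [0.4 2.6 0. ] rot deg [0. 0. 0.]
0.17 grasp [0.50182853 0.22656626 0.11022188]
xyz mm [3.2 8.6 0. ] rot deg [-0.    0.   -1.72]
0.14 grasp [0.50336937 0.22634912 0.10771644]
xyz mm [ 6.2 14.5  0. ] rot deg [ 0.    0.   -3.44]
0.13 grasp [0.50386206 0.22627969 0.10687174]
xyz mm [ 7.2 16.4  0. ] rot deg [ 0.    0.   -4.01]
0.12 grasp [0.5043442  0.22621174 0.1060224 ]
xyz mm [ 8.3 18.4  0. ] rot deg [-0.    0.   -4.58]
0.11 grasp [0.50481574 0.22614529 0.10516851]
xyz mm [ 9.3 20.3  0. ] rot deg [ 0.    0.   -5.16]
0.1 grasp [0.50527664 0.22608034 0.10431015]
xyz mm [10.4 22.2  0. ] rot deg [ 0.    0.   -5.73]
0.09 grasp [0.50572686 0.2260169  0.10344742]
xyz mm [11.5 24.1  0. ] rot deg [ 0.   0.  -6.3]
0.08 grasp [0.50616633 0.22595497 0.10258038]
xyz mm [12.7 26.   0. ] rot deg [ 0.    0.   -6.88]
```

```bash
python3 -m jog '[{"x":0.4,"y":2.6,"z":0,"ax":0,"ay":0,"az":0,"jaw":255},{"x":1.8,"y":5.6,"z":0,"ax":0,"ay":0,"az":-0.86,"jaw":255},{"x":3.2,"y":8.6,"z":0,"ax":0,"ay":0,"az":-1.72,"jaw":255},{"x":4.7,"y":11.5,"z":0,"ax":0,"ay":0,"az":-2.58,"jaw":255},{"x":6.2,"y":14.5,"z":0,"ax":0,"ay":0,"az":-3.44,"jaw":255},{"x":7.2,"y":16.4,"z":0,"ax":0,"ay":0,"az":-4.01,"jaw":255},{"x":7.2,"y":16.4,"z":0,"ax":0,"ay":0,"az":-4.01,"jaw":255},{"x":7.2,"y":16.4,"z":0,"ax":0,"ay":0,"az":-4.01,"jaw":255}]'
python3 - <<'E'
from h import *
p,R=lidgoal(-.112,.0005-.022*np.sin(.13),0,.13); s=manip.read_state(); print(s["torque"])
for t in(.12,.11,.10,.09,.08): print(t,end=" "); lidgoal(-.112,.0005-.022*np.sin(t),0,t,cur=(p,R))
E
```

```text
t: 12.3
tool_pos: [0.4827, 0.2294, 0.2685]
eef_rot: [0.497, 0.563, 0.428, -0.502]
wrist_force: [0.7, 0.6, -2.4]
finger_gap: 0.02
grasp [0.50386206 0.22627969 0.10687174]
xyz mm [-0.   0.2  0.1] rot deg [-0.   -0.03  0.01]
[-0.00266314  0.08025422 -0.02422101]
0.12 grasp [0.5043442  0.22621174 0.1060224 ]
xyz mm [0.9 2.  0. ] rot deg [-0.    0.   -0.57]
0.11 grasp [0.50481574 0.22614529 0.10516851]
xyz mm [ 1.8  4.  -0. ] rot deg [-0.    0.   -1.15]
0.1 grasp [0.50527664 0.22608034 0.10431015]
xyz mm [ 2.8  6.  -0. ] rot deg [-0.    0.   -1.72]
0.09 grasp [0.50572686 0.2260169  0.10344742]
xyz mm [ 3.8  7.9 -0. ] rot deg [-0.    0.   -2.29]
0.08 grasp [0.50616633 0.22595497 0.10258038]
xyz mm [ 4.8  9.9 -0. ] rot deg [-0.    0.   -2.86]
```

```bash
python3 -m jog '[{"x":0.4,"y":1,"z":0,"ax":0,"ay":0,"az":-0.29,"jaw":255},{"x":0.9,"y":2,"z":0,"ax":0,"ay":0,"az":-0.57,"jaw":255},{"x":1.4,"y":3,"z":0,"ax":0,"ay":0,"az":-0.86,"jaw":255},{"x":1.8,"y":4,"z":0,"ax":0,"ay":0,"az":-1.15,"jaw":255},{"x":1.8,"y":4,"z":0,"ax":0,"ay":0,"az":-1.15,"jaw":255},{"x":1.8,"y":4,"z":0,"ax":0,"ay":0,"az":-1.15,"jaw":255},{"x":1.8,"y":4,"z":0,"ax":0,"ay":0,"az":-1.15,"jaw":255},{"x":1.8,"y":4,"z":0,"ax":0,"ay":0,"az":-1.15,"jaw":255}]'
python3 - <<'E'
from h import *
p,R=lidgoal(-.112,.0005-.022*np.sin(.11),0,.11); s=manip.read_state(); print(s["torque"])
E
```

```text
t: 13.3
tool_pos: [0.487, 0.2288, 0.2672]
eef_rot: [0.492, 0.559, 0.434, -0.507]
wrist_force: [-0.5, -0.9, -2.3]
finger_gap: 0.0198
grasp [0.50481574 0.22614529 0.10516851]
xyz mm [0.  0.2 0.1] rot deg [ 0.   -0.03  0.01]
[-0.02103837  0.01517761 -0.00460418]
```

```bash
python3 -m jog '[{"x":0.5,"y":1,"z":0,"ax":0,"ay":0,"az":-0.29,"jaw":255},{"x":1,"y":2,"z":0,"ax":0,"ay":0,"az":-0.57,"jaw":255},{"x":1.5,"y":3,"z":0,"ax":0,"ay":0,"az":-0.86,"jaw":255},{"x":2,"y":4,"z":0,"ax":0,"ay":0,"az":-1.15,"jaw":255},{"x":2,"y":4,"z":0,"ax":0,"ay":0,"az":-1.15,"jaw":255},{"x":2,"y":4,"z":0,"ax":0,"ay":0,"az":-1.15,"jaw":255},{"x":2,"y":4,"z":0,"ax":0,"ay":0,"az":-1.15,"jaw":255},{"x":2,"y":4,"z":0,"ax":0,"ay":0,"az":-1.15,"jaw":255}]'
python3 - <<'E'
from h import *
p,R=lidgoal(-.112,.0005-.022*np.sin(.09),0,.09); s=manip.read_state(); print(s["torque"])
E
```

```text
t: 14.3
tool_pos: [0.4908, 0.2283, 0.266]
eef_rot: [0.487, 0.554, 0.44, -0.512]
wrist_force: [-5.9, 1.3, 5.1]
finger_gap: 0.0196
grasp [0.50572686 0.2260169  0.10344742]
xyz mm [0.2 0.5 0.2] rot deg [ 0.   -0.03  0.07]
[0.03960604 0.41181631 0.03787716]
```

```bash
python3 -m jog '[{"x":-0.3,"y":-0.5,"z":0,"ax":0,"ay":0,"az":0.15,"jaw":255},{"x":-0.5,"y":-1,"z":0,"ax":0,"ay":0,"az":0.29,"jaw":255},{"x":-0.5,"y":-1,"z":0,"ax":0,"ay":0,"az":0.29,"jaw":255},{"x":-0.5,"y":-1,"z":0,"ax":0,"ay":0,"az":0.29,"jaw":200},{"x":-0.5,"y":-1,"z":0,"ax":0,"ay":0,"az":0.29,"jaw":170},{"x":-0.5,"y":-1,"z":0,"ax":0,"ay":0,"az":0.29,"jaw":120},{"x":-0.5,"y":-1,"z":0,"ax":0,"ay":0,"az":0.29,"jaw":80},{"x":-0.5,"y":-1,"z":0,"ax":0,"ay":0,"az":0.29,"jaw":80}]'
python3 - <<'E'
from h import *
s=manip.read_state(); print(s["torque"],s["finger_gap"])
E
```

```text
t: 15.3
tool_pos: [0.4904, 0.2284, 0.2662]
eef_rot: [0.488, 0.555, 0.438, -0.511]
wrist_force: [1.1, -0.1, -1.2]
finger_gap: 0.0561
[-0.04822424 -0.01897886  0.01381822] 0.05614006540378279
```

Released. I'll back the fingers out along the tool axis, far enough that the lid can be seen.

```bash
python3 -m jog '[{"x":-15,"y":0,"z":0,"ax":0,"ay":0,"az":0,"jaw":80},{"x":-40,"y":0,"z":0,"ax":0,"ay":0,"az":0,"jaw":80},{"x":-65,"y":0,"z":0,"ax":0,"ay":0,"az":0,"jaw":80},{"x":-90,"y":0,"z":0,"ax":0,"ay":0,"az":0,"jaw":120},{"x":-110,"y":0,"z":0,"ax":0,"ay":0,"az":0,"jaw":200},{"x":-120,"y":0,"z":0,"ax":0,"ay":0,"az":0,"jaw":255},{"x":-120,"y":0,"z":0,"ax":0,"ay":0,"az":0,"jaw":255},{"x":-120,"y":0,"z":0,"ax":0,"ay":0,"az":0,"jaw":255}]' 10
python3 - <<'E'
from h import *
import cv2
v=[]
for n,b in(("top",(190,170,120,90)),("side",(235,205,120,90))):
    c=eyes.read_camera(n); np.savez(n+"3.npz",**c); x,y,w,h=b
    v.append(cv2.resize(c["img"][y:y+h,x:x+w,::-1],(400,300),interpolation=cv2.INTER_CUBIC)); 
cv2.imwrite("pics/rel.png",np.hstack(v))
E
```

```text
t: 16.3
tool_pos: [0.4786, 0.2297, 0.385]
eef_rot: [0.488, 0.555, 0.438, -0.511]
wrist_force: [0.5, -0.4, -0.5]
finger_gap: 0.0137
```

View pics/rel.png

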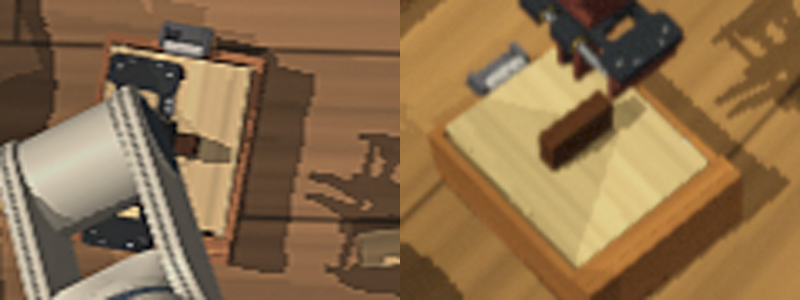

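Run:
```python
from h import *
c=[dict(np.load(n+"3.npz")) for n in("top","side")]
obs=[(0,(258,65),(180,-75,9)),(0,(112,42),(180,75,9)),(1,(43,130),(180,75,9)),(1,(308,162),(0,-75,9)),(1,(180,268),(0,75,9))]
off=[(190,170),(235,205)]
for t in(0,.06,.09,.12):
    F=frame(YAW,t); P0=O+frame(YAW)@np.array([-.0905,0,0]); r=[]
    for k,p,l in obs: r.append(proj(c[k],[P0+F@(np.array(l)/1e3)])[0]-((np.array(p)+.5)/(10/3)-.5+off[k]))
    print(t,np.round(r,1).tolist())
delta(O+frame(YAW)@np.array([.065,0,.040+.019]),YAW,0)
```

```text
0 [[-1.3, 0.9], [1.3, 0.8], [1.1, 1.5], [0.2, -0.2], [-0.7, -0.6]]
0.06 [[-1.6, 0.8], [0.8, 0.8], [0.8, -0.4], [0.3, -0.1], [-0.5, -0.5]]
0.09 [[-1.8, 0.9], [0.5, 0.8], [0.7, -1.2], [0.4, -0.1], [-0.5, -0.4]]
0.12 [[-2.0, 1.0], [0.2, 0.9], [0.6, -2.1], [0.4, 0.0], [-0.4, -0.4]]
xyz mm [111.2  85.9  -1.6] rot deg [ 0.    0.01 -5.35]
```

```bash
python3 -m jog '[{"x":10,"y":20,"z":0,"ax":0,"ay":0,"az":-1.5,"jaw":255},{"x":20,"y":45,"z":-1,"ax":0,"ay":0,"az":-3,"jaw":255},{"x":40,"y":70,"z":-1.6,"ax":0,"ay":0,"az":-5.3,"jaw":255},{"x":65,"y":85.9,"z":-1.6,"ax":0,"ay":0,"az":-5.35,"jaw":255},{"x":90,"y":85.9,"z":-1.6,"ax":0,"ay":0,"az":-5.35,"jaw":255},{"x":105,"y":85.9,"z":-1.6,"ax":0,"ay":0,"az":-5.35,"jaw":255},{"x":111,"y":85.9,"z":-1.6,"ax":0,"ay":0,"az":-5.35,"jaw":255},{"x":111,"y":85.9,"z":-1.6,"ax":0,"ay":0,"az":-5.35,"jaw":255}]'
python3 - <<'E'
from h import *
import cv2
s=manip.read_state(); print(s["wrist_force"],s["tool_pos"][2]-.182,s["finger_gap"])
delta(O+frame(YAW)@np.array([.065,0,.040+.019]),YAW,0)
c=eyes.read_camera("side"); i=c["img"][215:275,235:315,::-1]; cv2.imwrite("pics/press.png",cv2.resize(i,(800,600),interpolation=cv2.INTER_CUBIC))
E
```

```text
t: 17.4
tool_pos: [0.5741, 0.2182, 0.2831]
eef_rot: [0.464, 0.534, 0.464, -0.533]
wrist_force: [0.4, 0.0, 0.1]
finger_gap: 0.0003
[0.38865866 0.00062174 0.13193893] 0.10112707438415197 0.00029833120459526986
xyz mm [ 1.1 -0.2  0.3] rot deg [ 0.01 -0.03 -0.06]
```

View pics/press.png

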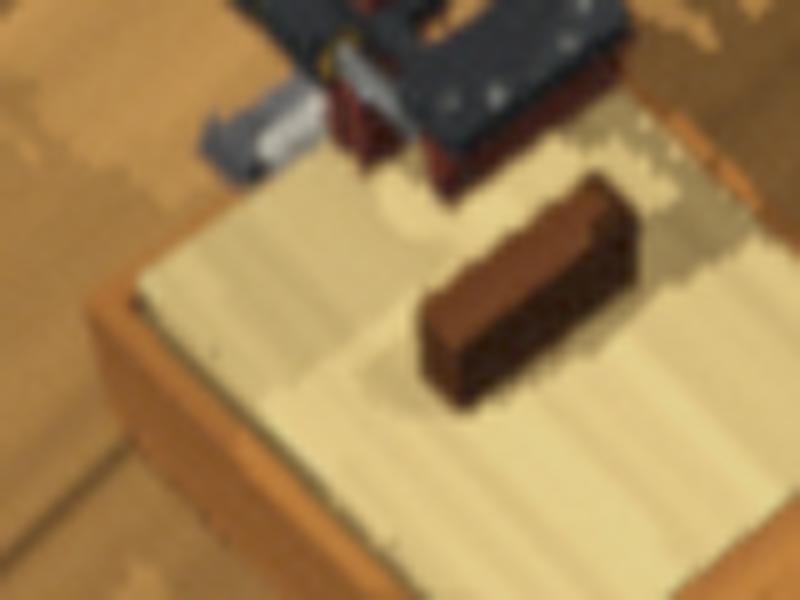

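The lid's free-left corner at about (137,280) stands above the end wall, so the lid is tilted up on the catch. The closed fingers are between the handle and the catch. Now I'll press in small steps.

```bash
python3 -m jog '[{"x":5,"y":0,"z":0,"ax":0,"ay":0,"az":0,"jaw":255},{"x":10,"y":0,"z":0,"ax":0,"ay":0,"az":0,"jaw":255},{"x":13,"y":0,"z":0,"ax":0,"ay":0,"az":0,"jaw":255},{"x":15,"y":0,"z":0,"ax":0,"ay":0,"az":0,"jaw":255},{"x":17,"y":0,"z":0,"ax":0,"ay":0,"az":0,"jaw":255},{"x":19,"y":0,"z":0,"ax":0,"ay":0,"az":0,"jaw":255},{"x":20,"y":0,"z":0,"ax":0,"ay":0,"az":0,"jaw":255},{"x":20,"y":0,"z":0,"ax":0,"ay":0,"az":0,"jaw":255}]'
python3 - <<'E'
from h import *
s=manip.read_state(); print(s["wrist_force"],s["tool_pos"][2]-.182)
E
```

```text
t: 18.45
tool_pos: [0.5744, 0.2182, 0.2639]
eef_rot: [0.464, 0.534, 0.464, -0.533]
wrist_force: [-1.8, 0.2, 6.7]
finger_gap: 0.0007
[-1.7874427   0.17329708  6.72964529] 0.08193477959504297
```

```bash
python3 -m jog '[{"x":2,"y":0,"z":0,"ax":0,"ay":0,"az":0,"jaw":255},{"x":4,"y":0,"z":0,"ax":0,"ay":0,"az":0,"jaw":255},{"x":6,"y":0,"z":0,"ax":0,"ay":0,"az":0,"jaw":255},{"x":8,"y":0,"z":0,"ax":0,"ay":0,"az":0,"jaw":255},{"x":10,"y":0,"z":0,"ax":0,"ay":0,"az":0,"jaw":255},{"x":11.5,"y":0,"z":0,"ax":0,"ay":0,"az":0,"jaw":255},{"x":13,"y":0,"z":0,"ax":0,"ay":0,"az":0,"jaw":255},{"x":13,"y":0,"z":0,"ax":0,"ay":0,"az":0,"jaw":255}]'
python3 - <<'E'
from h import *
s=manip.read_state(); print(s["wrist_force"],s["tool_pos"][2]-.182)
E
```

```text
t: 19.45
tool_pos: [0.5738, 0.2181, 0.2513]
eef_rot: [-0.464, -0.534, -0.464, 0.534]
wrist_force: [-4.8, -1.7, 17.0]
finger_gap: 0.0005
[-4.75730444 -1.73853593 17.00284648] 0.06927654467341332
```

```bash
python3 -m jog '[{"x":0.5,"y":0,"z":0,"ax":0,"ay":0,"az":0,"jaw":255},{"x":1,"y":0,"z":0,"ax":0,"ay":0,"az":0,"jaw":255},{"x":1,"y":0,"z":0,"ax":0,"ay":0,"az":0,"jaw":255},{"x":1,"y":0,"z":0,"ax":0,"ay":0,"az":0,"jaw":255},{"x":0,"y":0,"z":0,"ax":0,"ay":0,"az":0,"jaw":255},{"x":-1,"y":0,"z":0,"ax":0,"ay":0,"az":0,"jaw":255},{"x":-2,"y":0,"z":0,"ax":0,"ay":0,"az":0,"jaw":255},{"x":-2,"y":0,"z":0,"ax":0,"ay":0,"az":0,"jaw":255}]'
python3 - <<'E'
from h import *
s=manip.read_state(); print(s["wrist_force"],s["tool_pos"][2]-.182)
E
python3 -m jog '[{"x":-20,"y":0,"z":0,"ax":0,"ay":0,"az":0,"jaw":255},{"x":-50,"y":0,"z":0,"ax":0,"ay":0,"az":0,"jaw":255},{"x":-90,"y":-30,"z":0,"ax":0,"ay":0,"az":0,"jaw":255},{"x":-120,"y":-60,"z":30,"ax":0,"ay":0,"az":0,"jaw":255},{"x":-130,"y":-90,"z":70,"ax":0,"ay":0,"az":0,"jaw":255},{"x":-140,"y":-110,"z":110,"ax":0,"ay":0,"az":0,"jaw":255},{"x":-140,"y":-110,"z":150,"ax":0,"ay":0,"az":0,"jaw":255},{"x":-140,"y":-110,"z":180,"ax":0,"ay":0,"az":0,"jaw":255}]'
python3 - <<'E'
from h import *
import cv2
v=[]
for n,b in(("top",(190,170,120,90)),("side",(235,205,120,90))):
    c=eyes.read_camera(n); np.savez(n+"4.npz",**c); x,y,w,h=b
    v.append(cv2.resize(c["img"][y:y+h,x:x+w,::-1],(400,300),interpolation=cv2.INTER_CUBIC)); 
cv2.imwrite("pics/end.png",np.hstack(v))
E
```

```text
t: 20.45
tool_pos: [0.574, 0.2182, 0.2517]
eef_rot: [0.464, 0.534, 0.464, -0.533]
wrist_force: [-0.2, 0.5, 0.0]
finger_gap: 0.0005
[-0.20756682  0.54727408  0.04725476] 0.06972885065959872
t: 21.45
tool_pos: [0.4394, 0.054, 0.3934]
eef_rot: [0.464, 0.535, 0.463, -0.533]
wrist_force: [0.3, -1.2, 0.4]
finger_gap: 0.0008
```

View pics/end.png

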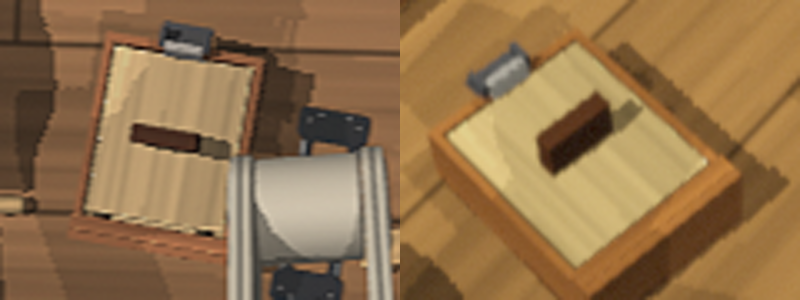

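The lid lies flush inside the rails. The catch overlaps its free edge (top view about (187,57), side view about (510,80)), and the arm is clear.

```bash
python3 -c "
from cell import manip
s=manip.read_state(); print(s['t'],s['wrist_force']); print(manip.finish_job())"
```

```text
21.55 [-0.40930583  0.06277987  0.3142315 ]
the job is handed in; nothing more can be done
None
```

The chisel case is closed and the job was handed in at 21.6 s of the 54 s allowed; no verdict was reported.

- **Hooking:** I gripped the lid by its handle and slid the tongue in under the bridge at a 0.2 rad tilt. I felt it touch the end wall at about -113.5 mm, then backed off about 2 mm. I lowered the free end onto the catch and let go.
- **Lid left tilted:** The camera estimate of the tilt was rough, about 0.05 to 0.07 rad. The press met the lid about 13 mm above its closed height, which gives about 0.08 rad. Both are above the 0.05 rad needed, but the camera figure only narrowly.
- **Pressing:** The closed fingers pressed the lid down until the fingertips were at 69.3 mm over the bench, where a flush lid's top would be 69 mm. The force there was 17 N, above the 5 to 12 N given, because the lid had reached the ledges.
- **After the press:** When I eased the fingers up, the force was 0 N at 69.7 mm, so the lid was not springing back. The last pictures show it flush inside the rails, with the catch over its free edge and the arm clear.

I did not measure the catch position or the bystanders. The arm passed above or clear of the bystanders and met no unexpected forces. The camera and contact heights for where the lid sat in the grip differed by about 2 mm; feeling for contact made that harmless.

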